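# Put the threads away, shut the sewing box's two lids, hold the outer one up

## Task

Tidy the sewing box: put the two loose thread spools into its wide compartment and the loose metal bobbin into the narrow one. Then take the brass handle and lower the outer lid gently, with the inner lid nested in it, until both are fully shut, then lift the outer lid alone by its handle and finish holding it up about half-way (some 50 degrees open; it falls if let go), so that I can take the scissors from the inner lid, which must stay shut. Leave the mug, the vase of flowers and the glasses case where they stand.

Things in the scene. Friction and masses are not known exactly. Their poses are not given: they have to be found in the camera images.
- box: wooden sewing box, fixed, 130 (x) by 240 (y) by 60 mm high to the rim, walls and floor 10 mm. Origin: centre of its underside; x from the front (robot side) to the hinged back, y left, z up. A 6 mm divider along x at y = -30 to -24 mm, 6 mm below the rim, leaves a wide compartment (left) and a narrow one (right). Both lids hinge on one line along y at x = 65, z = 60 mm and start open, leaning back
- spool_bay (a point): centre of the wide compartment's floor, 10 mm above the table; axes as the box. 110 mm (x) by 134 mm (y), 50 mm deep. A green and a white spool already stand loose along its back (x above 20 mm); they may be nudged
- bobbin_bay (a point): centre of the narrow compartment's floor, 10 mm above the table; axes as the box. 110 mm (x) by 80 mm (y), 50 mm deep. A red bobbin already lies loose along its back (x above 20 mm); it may be nudged
- outer_lid (a joint): angle of the outer lid, rad: 0 shut on the rim, 1.75 (start) fully open against its stop. A shallow wooden cover, 130 by 240 by 32 mm, about 0.37 kg with its handle, on an easy hinge: below about 1.2 rad it falls shut unless held. Stop blocks inside it bear on the inner lid and push it shut with it
- inner_lid (a joint): angle of the inner lid, rad: 0 shut, about 1.73 at the start. A green panel 116 by 226 by 5 mm lying within the outer lid, red-handled scissors and a needle tin fixed on its upper side (hidden between the open lids). Its hinge is stiff (0.16 N m): it stays where it is left; the outer lid pushes it down but cannot pull it up
- outer_lid_hinge (a point): middle of the hinge line, turning with the outer lid: x, y, z are the box's x, y, z when it is shut
- inner_lid_front (a point): middle of the front edge of the inner lid's upper face, 123 mm from the hinge line; turns with the inner lid: its axes are the box's when it is shut
- handle (a point): brass handle of the outer lid: round bar 10 mm thick, 100 mm long along y, on posts (at y = -45 and +45 mm) 31 mm off the lid's front face: it points to the robot when shut, upward when open. Origin: middle of the bar; in the frame of outer_lid_hinge at x = -161, z = +16 mm. It can turn between the finger pads, so the tool may stay pointing straight down while the lid swings
- spool_red_mid (a point): loose thread spool: red thread on a pale wooden spool, 28 mm across its end flanges, 25 mm across the thread, 44 mm tall, standing upright on the table; this point is the middle of the spool, 22 mm above its underside, z along its axis. About 30 g
- spool_yellow_mid (a point): loose thread spool: yellow thread on a pale wooden spool, 28 mm across its end flanges, 25 mm across the thread, 44 mm tall, standing upright on the table; this point is the middle of the spool, 22 mm above its underside, z along its axis. About 30 g
- bobbin_mid (a point): loose sewing-machine bobbin: steel flanges with blue thread, 25 mm across and 12 mm tall, lying flat on the table; this point is its middle, 6 mm above its underside. About 15 g
- spool_red: the red spool; origin at the centre of its underside
- spool_yellow: the yellow spool; origin at the centre of its underside
- bobbin: the loose bobbin; origin at the centre of its underside
- mug: blue mug, 82 mm across, 92 mm tall, origin at the centre of its underside; a bystander
- vase: glass jar with white flowers, jar 76 mm across and 110 mm tall, flowers to 250 mm, origin at the centre of its underside; a bystander
- glasses_case: brown glasses case, 155 by 58 by 36 mm, origin at the centre of its underside; a bystander
Not all that is in view belongs to the job. What is shaped like the spool_red but blue or purple is not meant.

How it is judged:
On the way, in this order (a step that is already met when the one before it is completed fails the run):
1. both loose spools lie in the wide compartment and the loose bobbin in the narrow one, let go (x of spool_red_mid in the frame of spool_bay between -0.055 and 0.055 m and y of spool_red_mid in the frame of spool_bay between -0.066 and 0.066 m and z of spool_red_mid in the frame of spool_bay between -0.01 and 0.042 m and x of spool_yellow_mid in the frame of spool_bay between -0.055 and 0.055 m and y of spool_yellow_mid in the frame of spool_bay between -0.066 and 0.066 m and z of spool_yellow_mid in the frame of spool_bay between -0.01 and 0.042 m and x of bobbin_mid in the frame of bobbin_bay between -0.055 and 0.055 m and y of bobbin_mid in the frame of bobbin_bay between -0.04 and 0.04 m and z of bobbin_mid in the frame of bobbin_bay between -0.01 and 0.042 m and contact force between the fingers and spool_red below 0.05 N and contact force between the fingers and spool_yellow below 0.05 N and contact force between the fingers and bobbin below 0.05 N), for 0.2 s.
2. both lids are fully shut over them (value of joint each of outer_lid, inner_lid below 0.05 rad), for 0.2 s.
At the end, for the whole second after the job is handed in: The outer lid is held still by its brass handle, in the fingers, 39 to 65 degrees (0.68 to 1.13 rad) open; the inner lid is shut to within 0.05 rad; both spools are in the wide compartment and the bobbin in the narrow one (value of joint outer_lid between 0.68 and 1.13 rad and velocity of joint outer_lid between -0.1 and 0.1 rad/s and value of joint inner_lid below 0.05 rad and contact force between the fingers and handle_bar above 0.5 N and x of spool_red_mid in the frame of spool_bay between -0.055 and 0.055 m and y of spool_red_mid in the frame of spool_bay between -0.066 and 0.066 m and z of spool_red_mid in the frame of spool_bay between -0.01 and 0.042 m and x of spool_yellow_mid in the frame of spool_bay between -0.055 and 0.055 m and y of spool_yellow_mid in the frame of spool_bay between -0.066 and 0.066 m and z of spool_yellow_mid in the frame of spool_bay between -0.01 and 0.042 m and x of bobbin_mid in the frame of bobbin_bay between -0.055 and 0.055 m and y of bobbin_mid in the frame of bobbin_bay between -0.04 and 0.04 m and z of bobbin_mid in the frame of bobbin_bay between -0.01 and 0.042 m); the arm keeps its last pose, push and grip.
It fails at once if the lids come apart by more than 0.2 rad while the inner lid is not shut (it swings down without the outer lid, or is lifted again) (value of joint inner_lid above 0.12 rad and angle between the z axis of outer_lid_hinge and the z axis of inner_lid_front, either way round above 0.2 rad).
It fails at once if the outer lid falls or is slammed (closes faster than 4 rad/s) (velocity of joint outer_lid below -4 rad/s).
It fails at once if the mug is shifted by more than 30 mm or tipped (distance of mug from where it was at the start of the episode above 0.03 m or angle between mug's own z axis and vertical above 0.3 rad).
It fails at once if the vase of flowers is shifted by more than 30 mm or tipped (distance of vase from where it was at the start of the episode above 0.03 m or angle between vase's own z axis and vertical above 0.3 rad).
It fails at once if the glasses case is shifted by more than 30 mm or tipped (distance of glasses_case from where it was at the start of the episode above 0.03 m or angle between glasses_case's own z axis and vertical above 0.3 rad).
It also fails if it takes over 72 s, if anything falls off the work surface, if the arm or the gripper's body presses on something with over 40 N, if the wrist force passes 120 N, or if a joint passes its speed limit or range.

## Robot

A 6-joint arm with a two-finger parallel gripper is mounted at the origin on the work surface. World frame = base frame: x ahead of the robot, y to its left, z up, the work surface at z = 0. Lengths are in m, angles in rad, forces in N, time in s.
With the tool pointing down it reaches from about 0.35 to 0.975 m from the base axis. Payload 4.9 kg.
Tool frame: the origin (TCP) lies midway between the tips of the shut fingers; the grasp point (between the pads) lies 19 mm behind it; z points along the fingers, y is the direction in which the jaws open and shut (so a half turn about z gives the same grasp; the last joint's range is limited). The gripper opens to 85 mm and grips with 20 to 120 N. Pads are 22 mm wide; open, the fingers measure 114 mm over their backs; the gripper's body (76 mm by 85 mm) begins 54 mm behind the grasp point. The pads swing forward as they close: fully open they stand 13 mm farther back than shut.
Start: joints at [1.141, 0.053, 1.613, -0, 1.476, -0.119], TCP at [0.191, 0.595, 0.202] pointing down, gripper open.
Joint ranges: [-3.01, 3.01], [-1.01, 2.22], [0.06, 2.58], [-1.02, 4.17], [0.09, 2.62], [-3.14, 3.14]. Speed limits (rad/s): [2.57, 2.57, 3.14, 3.14, 3.14, 3.14].

## Interface

Orientations are given as a unit quaternion [w, x, y, z].
In Python, from plant import manip, cams gives the robot as it stands.
- The arm moves only by the tool jog_arm, never from a script. Its argument "targets" is a list of rows, each a list of 4 numbers: the shift along the tool's x, y, z in m, then the turn about the tool's z in degrees. A call has 1 to 5 rows; each row is the pose to reach, as a shift and turn from the pose commanded when the call began, along the tool's axes at that moment; what a row does not reach only later rows make up. A row lasts 1/12 s, in which the tool goes at most 41.7 mm and 7.16 degrees, less where a joint would pass 70% of its speed; a pose out of reach is approached as far as the arm can. A call with a gripper value outside its range is refused whole. "fingers" is the opening, from 0 (shut) to 1 (fully open), set as the call begins (left out, the last holds). The fingers move at their own pace and stop on an object; the grip force is fixed at half the most. Time passes only in rows, so rows that repeat a pose let the fingers close. It gives the time, the measured TCP pose, the force and the opening at its end, in the units of the state.
- manip.state(): the state, without advancing time (a new reading comes with each control period).
- cams.grab_frame(name): name is "scene" or "top"; returns the picture (420x560x3 uint8, red, green, blue); there is no depth.
- cams.get_calibration(name): a dict with "camera_matrix" (3x3 intrinsics, pixels), "distortion" ([k1, k2, p1, p2, k3] as OpenCV has them; the pictures are not rectified), "cam_to_world" (4x4, takes a point from camera to world coordinates). Camera axes: x right, y up, looking along -z (the intrinsics and any distortion apply to the point x, -y, -z); pixel columns grow to the right and rows downward; lengths in m; the calibration is good to about 2 mm. A picture is of the moment at which its call begins. get_calibration takes no time and is no camera call.
- manip.job_done(): hands the job in, once; it reports no verdict.
The state is a dict: "time": time; "joint_pos": joint angles; "joint_vel": joint speeds; "joint_efforts": joint torques, N m; "tool_pos": TCP position; "tool_rot": TCP orientation; "contact_force": force on the tool from outside, world axes, zero at the start; "ft_torque": the same for the moment, N m; "gripper_width": opening from 0.0 (shut) to 1.0 (fully open).
Only numpy, scipy, OpenCV 4.12 (cv2) and the standard library are available. Lean on these libraries where they do the work, as an engineer would, in place of code of your own. Each camera call takes 0.05 s, during which the arm holds its last target. There are 200 camera calls.

## Working session

There is one attempt and no reset: what is moved stays moved. The work goes in short steps, Python scripts to look and compute and a tool call to move; the robot and the scene stay as the last step left them, time stands still between calls to the robot, and variables do not carry over. Pictures are saved under pics/ and viewed, about 8 in all and at most 12, crops included, and the job is handed in when it is done.

Besides the shell and the picture viewer there is one more tool, called after "Request:" in YAML: its name, and indented under it one key for each argument. jog_arm: Moves the arm, as the interface text tells. Its arguments: {"type":"object","properties":{"targets":{"type":"array"},"fingers":{"type":"number"}},"required":["targets"]}

```bash
mkdir -p pics; ls; python3 - <<'E'
from plant import manip, cams
import cv2
for n in ("scene","top"):
    im=cams.grab_frame(n); cv2.imwrite(f"pics/{n}0.png",im[:,:,::-1])
    c=cams.get_calibration(n); print(n,c)
print(manip.state())
E
```

```text
pics
scene {'camera_matrix': array([[416.62060718,   0.        , 283.90019596],
       [  0.        , 416.62060718, 205.88267914],
       [  0.        ,   0.        ,   1.        ]]), 'distortion': array([-0.08941193,  0.        ,  0.        ,  0.        ,  0.        ]), 'cam_to_world': array([[-0.87351227, -0.25535816,  0.41444966,  0.9285765 ],
       [ 0.48676662, -0.44789475,  0.7499657 ,  0.74867072],
       [-0.00588004,  0.8568445 ,  0.51554139,  0.60335519],
       [ 0.        ,  0.        ,  0.        ,  1.        ]])}
top {'camera_matrix': array([[405.7451098 ,   0.        , 280.68808999],
       [  0.        , 405.7451098 , 208.67916554],
       [  0.        ,   0.        ,   1.        ]]), 'distortion': array([-0.06495223,  0.        ,  0.        ,  0.        ,  0.        ]), 'cam_to_world': array([[ 0.01252461,  0.99199185, -0.12567934,  0.35113514],
       [-0.9995782 ,  0.01571462,  0.02442285,  0.00559513],
       [ 0.02620227,  0.12532044,  0.99177025,  1.12207333],
       [ 0.        ,  0.        ,  0.        ,  1.        ]])}
{'time': 0.1, 'joint_pos': array([ 1.14101060e+00,  5.33121679e-02,  1.61416443e+00, -1.16800316e-05,
        1.47596733e+00, -1.18973995e-01]), 'joint_vel': array([ 0.00036324, -0.00053503, -0.00098744, -0.00045089,  0.00155994,
       -0.00052435]), 'joint_efforts': array([ 1.39150766e-04, -3.94901168e+01, -3.71363211e+01, -1.45998674e-04,
        3.92966977e-03, -2.52227039e-06]), 'tool_pos': array([0.19087543, 0.59449709, 0.20086814]), 'tool_rot': array([-2.45205944e-04,  1.54780469e-01,  9.87948455e-01, -8.92588470e-04]), 'contact_force': array([ 0.46327079, -0.70347308, -0.15193147]), 'ft_torque': array([0.01888263, 0.04928533, 0.02583627]), 'gripper_width': 0.9980776532314256}
```

View pics/scene0.png

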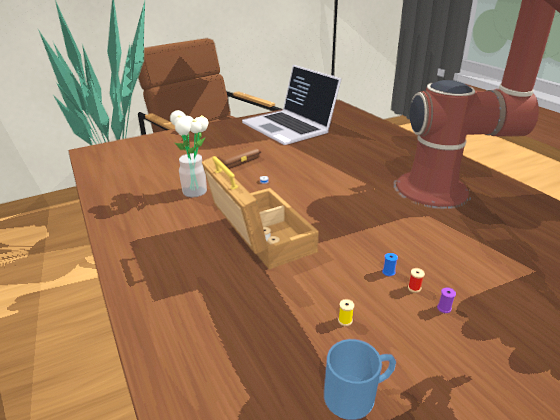

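View pics/top0.png

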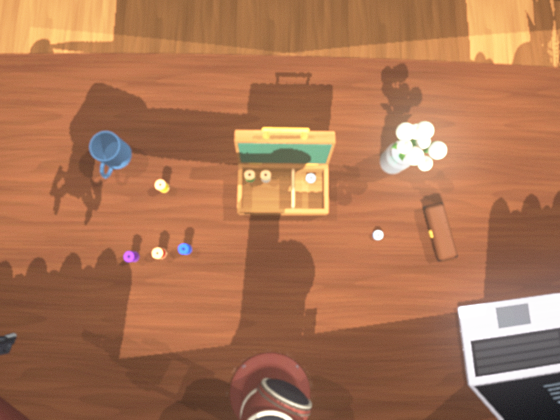

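Scene: mug (350,380), yellow spool (346,312), purple (447,300), red (417,280), blue (390,265), bobbin (264,180), box (280,235), handle (225,175). In the top view there are three spools in a row, purple (130,257), red? (158,254) and blue (184,250), with yellow at (162,186). The bobbin is at (378,235). I'll enlarge this to confirm.

```bash
cat > h.py <<'E'
import numpy as np, cv2
from plant import manip, cams
def ray(n,uv):
    c=cams.get_calibration(n); T=c["cam_to_world"]
    p=cv2.undistortPoints(np.array([[uv]],float),c["camera_matrix"],c["distortion"])[0,0]
    d=T[:3,:3]@[p[0],-p[1],-1]; return T[:3,3],d
def onz(n,uv,z):
    o,d=ray(n,uv); return o+d*(z-o[2])/d[2]
def tri(uvs,uvt):
    a,d=ray("scene",uvs); b,e=ray("top",uvt)
    s=np.linalg.lstsq(np.c_[d,-e],b-a,rcond=None)[0]
    return (a+d*s[0]+b+e*s[1])/2, np.linalg.norm(a+d*s[0]-b-e*s[1])
def proj(n,P):
    c=cams.get_calibration(n);T=np.linalg.inv(c["cam_to_world"]);F=np.diag([1,-1,-1.])
    R=F@T[:3,:3]; t=F@T[:3,3]
    return cv2.projectPoints(np.atleast_2d(P).astype(float),cv2.Rodrigues(R)[0],t,c["camera_matrix"],c["distortion"])[0][:,0]
def blobs(im,lo,hi,amin=15):
    h=cv2.cvtColor(im,cv2.COLOR_RGB2HSV); m=cv2.inRange(h,np.array(lo),np.array(hi))
    n,l,s,c=cv2.connectedComponentsWithStats(m)
    return [(c[i].round(1),s[i].tolist()) for i in range(1,n) if s[i][4]>=amin]
E
python3 - <<'E'
from h import *
S=cv2.imread("pics/scene0.png")[:,:,::-1].copy();T=cv2.imread("pics/top0.png")[:,:,::-1].copy()
print("yel S",blobs(S[200:],(24,150,120),(34,255,255)))
print("red S",blobs(S[200:,300:480],(0,200,100),(4,255,255)))
print("mug S",blobs(S,(98,80,60),(112,255,255),80))
print("mug T",blobs(T,(98,80,60),(112,255,255),40))
print("pale T",blobs(T[160:280,100:220],(8,0,190),(40,130,255),8))
print("bob T",blobs(T[215:255,360:395],(0,0,170),(180,70,255),5))
a=cv2.resize(T[120:225,225:345],None,fx=5,fy=5,interpolation=cv2.INTER_CUBIC)
b=cv2.resize(T[170:270,115:200],(255,300),interpolation=cv2.INTER_CUBIC)
d=cv2.resize(S[235:330,330:465],(0,0),fx=1.85,fy=1.85,interpolation=cv2.INTER_CUBIC)
o=np.zeros((560,800,3),np.uint8);o[:525,:600]=a;
o2=cv2.resize(b,(200,235));o[:235,600:]=o2
d2=cv2.resize(d,(200,141));o[240:381,600:]=d2
e=cv2.resize(T[210:260,360:400],(140,175));o[383:558,600:740]=e
cv2.imwrite("pics/crop1.png",o[:,:,::-1])
E
```

```text
yel S [(array([345.2, 116.2]), [339, 108, 14, 16, 167])]
red S [(array([114.7,  83.1]), [109, 76, 13, 15, 130])]
mug S [(array([389.5, 263.9]), [383, 253, 15, 23, 239]), (array([353.5, 377.7]), [325, 339, 71, 80, 3904])]
mug T [(array([109.5, 150.7]), [90, 132, 41, 45, 1112]), (array([183.6, 248.7]), [179, 244, 11, 10, 85])]
pale T [(array([59.6, 24.4]), [54, 19, 12, 12, 114]), (array([56.8, 92.8]), [51, 87, 12, 12, 121])]
bob T [(array([17.6, 19.7]), [12, 15, 12, 11, 104])]
```

View pics/crop1.png

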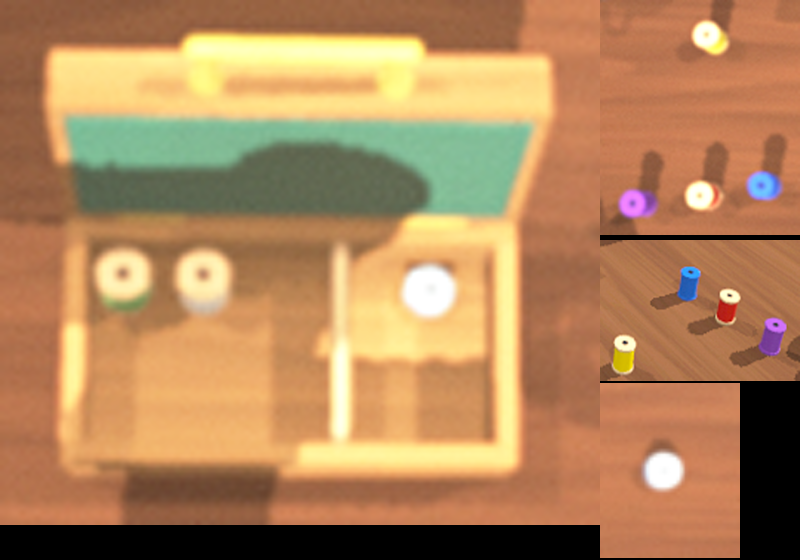

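Crop: the red spool at top px (157,253) and the yellow at (160,184) have pale flanges and match. The blue (184,249) and purple (130,257) ones are coloured all over, so they aren't meant. The loose bobbin is at (378,235). In the box, green and white spools stand back left, a bobbin lies back right, and the front is free.

```bash
python3 - <<'E'
from h import *
u=lambda x,y:(225+(x+.5)/5-.5,120+(y+.5)/5-.5)
A=onz("top",u(62,462),.06);B=onz("top",u(521,462),.06)
print("front corners",A,B,np.linalg.norm(A-B))
C=onz("top",u(341,445),.054);print("divider front",C)
yaw=np.arctan2(*(A-B)[[1,0]])-np.pi/2;print("yaw",np.degrees(yaw))
f=np.array([np.cos(yaw),np.sin(yaw),0]);l=np.array([-f[1],f[0],0])
O=(A+B)/2+.065*f;O[2]=0;print("box",O)
bx=lambda x,y,z:O+f*x+l*y+[0,0,z]
H=bx(65,0,60) if 0 else bx(.065,0,.06)
a=1.75
hd=H+f*(-.161*np.cos(a)+.016*np.sin(a))+np.array([0,0,.161*np.sin(a)+.016*np.cos(a)])
print("handle",hd,proj("top",hd),proj("scene",hd))
P=[bx(x,y,.06) for x in(-.065,.065) for y in(-.12,.12)]
print(proj("top",P).round(1).tolist(),proj("scene",P).round(1).tolist())
print("yellow",onz("top",(159.6,184.4),.044),tri((345.2,316.2),(161,186)))
print("yel S z22",onz("scene",(345.2,316.2),.022))
print("red",onz("top",(156.8,252.8),.044),"S",onz("scene",(414.7,283.1),.022))
print("bob",onz("top",(377.6,234.7),.012), onz("scene",(264,180),.012))
print("green,white",onz("top",u(123,272),.054),onz("top",u(203,274),.054),"bob",onz("top",u(428,290),.022))
print("mug",onz("top",(105,148),.092),"case",onz("top",(440,232),.036),"vase",onz("top",(400,155),.1), "blue",onz("top",(183,248.5),.044),"purp",onz("top",(129,256),.044))
E
```

```text
front corners [0.47509586 0.09430403 0.06      ] [ 0.47888112 -0.14806499  0.06      ] 0.24239858044054302
divider front [ 0.48720556 -0.05288695  0.054     ]
yaw 0.8947576560319983
box [ 0.54198056 -0.02586545  0.        ]
handle [ 0.65140861 -0.02415643  0.2155698 ] [[284.89610257 129.33222389]] [[222.67532028 166.55910227]]
[[328.3, 212.0], [237.5, 212.0], [327.5, 164.0], [238.0, 163.7]] [[269.3, 187.4], [318.7, 230.2], [225.3, 199.6], [269.0, 247.4]]
yellow [0.54851898 0.30623153 0.044     ] (array([0.55103247, 0.30899266, 0.01468611]), np.float64(0.004080337472893384))
yel S z22 [0.55733779 0.31324678 0.022     ]
red [0.36518345 0.30468498 0.044     ] S [0.37638081 0.31043532 0.022     ]
bob [ 0.42354523 -0.29064215  0.012     ] [ 0.43120301 -0.27669213  0.012     ]
green,white [0.57881822 0.06487365 0.054     ] [0.57847378 0.02199692 0.054     ] bob [ 0.57853313 -0.10211142  0.022     ]
mug [0.6343708  0.44193174 0.092     ] case [ 0.43136232 -0.45793672  0.036     ] vase [ 0.62746978 -0.33070967  0.1       ] blue [0.37765936 0.23579165 0.044     ] purp [0.35544933 0.37815387 0.044     ]
```

Request:
jog_arm:
  targets:
    - [-0.028,-0.025,0.009,-3.6]
    - [-0.057,-0.049,0.018,-7.2]
    - [-0.085,-0.074,0.026,-10.8]
    - [-0.114,-0.098,0.035,-14.4]
    - [-0.142,-0.123,0.044,-17.8]
  fingers: 0.65

```text
time: 0.52
tool_pos: [0.2891, 0.4328, 0.1571]
tool_rot: [-0.0, -0.002, 1.0, -0.0]
contact_force: [0.7, -0.2, 0.4]
gripper_width: 0.654
```

```bash
cat >> h.py <<'E'
from scipy.spatial.transform import Rotation as Ro
def go(*P):
    s=manip.state(); w,x,y,z=s["tool_rot"]; R=Ro.from_quat([x,y,z,w])
    Y=R.as_matrix()[:,1]
    print(f't {s["time"]:.2f} pos {s["tool_pos"].round(4)} Yang {np.degrees(np.arctan2(Y[1],Y[0])):.1f} g {s["gripper_width"]:.3f} F {s["contact_force"].round(1)}')
    for p in P: print(p,"->",(R.as_matrix().T@(np.array(p)-s["tool_pos"])).round(4))
E
python3 - <<'E'
from h import *
S=cv2.imread("pics/scene0.png")[:,:,::-1].copy()
print(blobs(S[165:195,250:280],(0,0,150),(180,90,255),5))
print(blobs(S[150:200,200:250],(20,120,150),(34,255,255),5))
go([.367,.3045,.10],[.367,.3045,.004])
E
```

```text
[(array([14. , 13.8]), [10, 11, 9, 8, 52])]
[(array([24.4, 21.5]), [12, 6, 26, 34, 253]), (array([43.3,  8.3]), [41, 6, 6, 6, 27])]
t 0.52 pos [0.2891 0.4328 0.1571] Yang 90.2 g 0.654 F [ 0.7 -0.2  0.4]
[0.367, 0.3045, 0.1] -> [-0.0775 -0.1286  0.0572]
[0.367, 0.3045, 0.004] -> [-0.0775 -0.1285  0.1532]
```

Request:
jog_arm:
  targets:
    - [-0.018,-0.03,0.012,0]
    - [-0.036,-0.06,0.024,0]
    - [-0.055,-0.09,0.036,0]
    - [-0.07,-0.118,0.05,0]
    - [-0.078,-0.1285,0.057,0]

```text
time: 0.93
tool_pos: [0.3667, 0.3024, 0.0987]
tool_rot: [-0.001, 0.001, 1.0, -0.001]
contact_force: [-0.8, 0.7, -0.5]
gripper_width: 0.651
```

Request:
jog_arm:
  targets:
    - [0,0,0.02,0]
    - [0,0,0.045,0]
    - [0,0,0.07,0]
    - [0,0,0.088,0]
    - [0,0,0.096,0]

```text
time: 1.35
tool_pos: [0.3643, 0.3044, 0.0015]
tool_rot: [-0.003, 0.0, 1.0, -0.002]
contact_force: [-0.8, -0.1, -0.4]
gripper_width: 0.65
```

Request:
jog_arm:
  targets:
    - [0,0,0,0]
    - [0,0,0,0]
    - [0,0,0,0]
    - [0,0,0,0]
    - [0,0,0,0]
  fingers: 0

```text
time: 1.77
tool_pos: [0.3676, 0.3066, 0.0064]
tool_rot: [0.001, -0.0, 1.0, 0.001]
contact_force: [0.0, 0.4, -0.8]
gripper_width: 0.282
```

Request:
jog_arm:
  targets:
    - [0,0,-0.02,0]
    - [0,0,-0.05,0]
    - [0,0,-0.08,0]
    - [-0.01,-0.02,-0.1,0]
    - [-0.025,-0.052,-0.106,0]

```text
time: 2.18
tool_pos: [0.3941, 0.2564, 0.1167]
tool_rot: [0.004, -0.002, 1.0, 0.002]
contact_force: [0.8, -0.3, 0.8]
gripper_width: 0.282
```

Request:
jog_arm:
  targets:
    - [-0.016,-0.033,0,0]
    - [-0.032,-0.066,0,0]
    - [-0.048,-0.1,0,0]
    - [-0.065,-0.134,0,0]
    - [-0.08,-0.167,0,0]

```text
time: 2.6
tool_pos: [0.4727, 0.0852, 0.1121]
tool_rot: [0.001, 0.0, 1.0, 0.0]
contact_force: [1.2, 1.7, -0.7]
gripper_width: 0.279
```

Request:
jog_arm:
  targets:
    - [-0.016,-0.033,0,0]
    - [-0.032,-0.065,0,0]
    - [-0.043,-0.085,0,0]
    - [-0.048,-0.095,0,0]
    - [-0.048,-0.095,0,0]

```text
time: 3.02
tool_pos: [0.5206, -0.0097, 0.1117]
tool_rot: [0.001, 0.001, 1.0, -0.0]
contact_force: [-0.2, 0.1, -1.1]
gripper_width: 0.284
```

```bash
python3 - <<'E'
from h import *
T=cams.grab_frame("top");S=cams.grab_frame("scene")
o=np.hstack([cv2.resize(T[120:270,120:345],(400,267)),cv2.resize(S[120:330,200:480],(400,300))[:267]])
cv2.imwrite("pics/c2.png",o[:,:,::-1])
go([.52,-.010,.018])
E
```

```text
t 3.12 pos [ 0.5194 -0.0074  0.1111] Yang 90.0 g 0.278 F [-1.   0.3 -0. ]
[0.52, -0.01, 0.018] -> [-0.0007 -0.0026  0.0931]
```

View pics/c2.png

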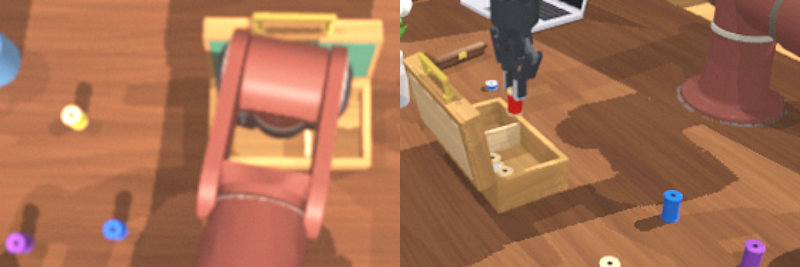

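The red spool is in the fingers (right view, 515,103), above the box. I'll lower it now.

Request:
jog_arm:
  targets:
    - [0,0,0.025,0]
    - [0,0,0.05,0]
    - [0,0,0.075,0]
    - [0,0,0.088,0]
    - [0,0,0.092,0]

```text
time: 3.53
tool_pos: [0.5164, -0.0058, 0.016]
tool_rot: [-0.003, -0.001, 1.0, 0.001]
contact_force: [-2.0, -0.3, 7.4]
gripper_width: 0.28
```

Request:
jog_arm:
  targets:
    - [0,0,0,0]
    - [0,0,0,0]
    - [0,0,0,0]
    - [0,0,-0.01,0]
    - [0,0,-0.03,0]
  fingers: 0.44

```text
time: 3.95
tool_pos: [0.5181, -0.0077, 0.0484]
tool_rot: [-0.002, 0.0, 1.0, 0.0]
contact_force: [0.5, -0.2, 0.3]
gripper_width: 0.439
```

Request:
jog_arm:
  targets:
    - [0,0,-0.035,0]
    - [0,0,-0.065,0]
    - [0,0.03,-0.075,0]
    - [0,0.065,-0.075,0]
    - [-0.005,0.105,-0.075,0]

```text
time: 4.37
tool_pos: [0.5263, 0.0973, 0.1282]
tool_rot: [0.003, 0.002, 1.0, 0.0]
contact_force: [1.0, 0.7, -0.6]
gripper_width: 0.441
```

```bash
python3 - <<'E'
from h import *
go([.55,.306,.10],[.55,.306,.004])
E
```

```text
t 4.37 pos [0.5263 0.0973 0.1282] Yang 89.8 g 0.441 F [ 1.   0.7 -0.6]
[0.55, 0.306, 0.1] -> [-0.0229  0.2088  0.0284]
[0.55, 0.306, 0.004] -> [-0.0223  0.2088  0.1244]
```

Request:
jog_arm:
  targets:
    - [-0.005,0.04,0,0]
    - [-0.01,0.08,0.005,0]
    - [-0.015,0.12,0.01,0]
    - [-0.02,0.16,0.015,0]
    - [-0.024,0.2,0.02,0]
  fingers: 0.65

```text
time: 4.78
tool_pos: [0.5495, 0.2994, 0.1062]
tool_rot: [0.001, 0.0, 1.0, 0.001]
contact_force: [0.1, -0.0, 0.7]
gripper_width: 0.65
```

Request:
jog_arm:
  targets:
    - [-0.001,0.01,0.01,0]
    - [-0.001,0.01,0.04,0]
    - [-0.001,0.01,0.07,0]
    - [-0.001,0.01,0.092,0]
    - [-0.001,0.01,0.099,0]

```text
time: 5.2
tool_pos: [0.5472, 0.3057, 0.0017]
tool_rot: [-0.003, 0.0, 1.0, -0.001]
contact_force: [-1.2, -0.4, -0.6]
gripper_width: 0.649
```

Request:
jog_arm:
  targets:
    - [0,0,0,0]
    - [0,0,0,0]
    - [0,0,0,0]
    - [0,0,0,0]
    - [0,0,0,0]
  fingers: 0

```text
time: 5.62
tool_pos: [0.5514, 0.3075, 0.0075]
tool_rot: [0.002, 0.0, 1.0, 0.001]
contact_force: [0.1, -0.4, 2.9]
gripper_width: 0.281
```

Request:
jog_arm:
  targets:
    - [0,0,-0.02,0]
    - [0,0,-0.05,0]
    - [0,0,-0.08,0]
    - [0,0,-0.105,0]
    - [0.005,-0.03,-0.108,0]

```text
time: 6.03
tool_pos: [0.5491, 0.2813, 0.1213]
tool_rot: [0.006, -0.002, 1.0, 0.003]
contact_force: [0.9, 0.2, 1.2]
gripper_width: 0.282
```

```bash
python3 - <<'E'
from h import *
T=cams.grab_frame("top");S=cams.grab_frame("scene")
o=np.hstack([cv2.resize(T[120:270,120:345],(400,267)),cv2.resize(S[120:330,200:480],(400,300))[:267]])
cv2.imwrite("pics/c3.png",o[:,:,::-1])
go([.52,.045,.11])
E
```

```text
t 6.13 pos [0.5462 0.2755 0.1165] Yang 89.9 g 0.282 F [0.3 0.3 0.5]
[0.52, 0.045, 0.11] -> [ 0.0258 -0.2306  0.0062]
```

View pics/c3.png

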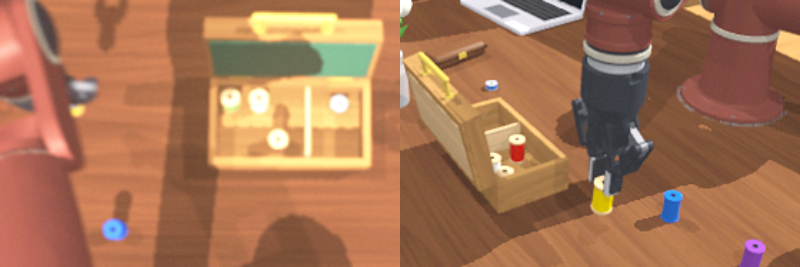

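The red spool stands in the wide compartment (left view, 278,139) and the yellow one is in the grip. Next I carry it over and place it.

Request:
jog_arm:
  targets:
    - [0.004,-0.04,0,0]
    - [0.009,-0.08,0,0]
    - [0.013,-0.12,0,0]
    - [0.018,-0.16,0,0]
    - [0.022,-0.2,0,0]

```text
time: 6.55
tool_pos: [0.5219, 0.0757, 0.1128]
tool_rot: [-0.0, -0.0, 1.0, 0.0]
contact_force: [0.7, -0.0, 0.4]
gripper_width: 0.278
```

Request:
jog_arm:
  targets:
    - [0.003,-0.025,0,0]
    - [0.003,-0.03,0.004,0]
    - [0.003,-0.03,0.03,0]
    - [0.003,-0.03,0.06,0]
    - [0.003,-0.03,0.082,0]

```text
time: 6.97
tool_pos: [0.519, 0.0475, 0.0291]
tool_rot: [-0.0, 0.0, 1.0, 0.0]
contact_force: [-0.4, 0.3, -0.9]
gripper_width: 0.28
```

Request:
jog_arm:
  targets:
    - [0,0,0.01,0]
    - [0,0,0.012,0]
    - [0,0,0.012,0]
    - [0,0,0.012,0]

```text
time: 7.3
tool_pos: [0.5202, 0.0475, 0.0195]
tool_rot: [0.0, -0.0, 1.0, 0.0]
contact_force: [-0.6, -0.9, -1.1]
gripper_width: 0.277
```

Request:
jog_arm:
  targets:
    - [0,0,0,0]
    - [0,0,0,0]
    - [0,0,0,0]
    - [0,0,-0.01,0]
    - [0,0,-0.03,0]
  fingers: 0.44

```text
time: 7.72
tool_pos: [0.5173, 0.0471, 0.0473]
tool_rot: [-0.003, 0.0, 1.0, 0.0]
contact_force: [0.2, -0.2, -0.3]
gripper_width: 0.439
```

Request:
jog_arm:
  targets:
    - [0,0,-0.035,0]
    - [0,0,-0.07,0]
    - [0.01,-0.03,-0.08,7]
    - [0.02,-0.07,-0.08,14]
    - [0.03,-0.105,-0.08,21]

```text
time: 8.13
tool_pos: [0.4906, -0.0594, 0.1322]
tool_rot: [0.003, 0.184, 0.983, -0.0]
contact_force: [0.3, -1.2, -0.8]
gripper_width: 0.438
```

```bash
python3 - <<'E'
from h import *
print(tri((264,178.8),(377.6,234.7)),onz("scene",(264,178.8),.012))
go([.4235,-.2906,.10],[.4235,-.2906,.001])
E
```

```text
(array([ 0.42379046, -0.29181576,  0.0074776 ]), np.float64(0.00011739461483307419)) [ 0.42758234 -0.28386947  0.012     ]
t 8.13 pos [ 0.4906 -0.0594  0.1322] Yang 68.8 g 0.438 F [ 0.3 -1.2 -0.8]
[0.4235, -0.2906, 0.1] -> [-0.021  -0.2398  0.0323]
[0.4235, -0.2906, 0.001] -> [-0.0205 -0.2399  0.1313]
```

Request:
jog_arm:
  targets:
    - [-0.004,-0.038,0.003,7]
    - [-0.008,-0.077,0.006,14]
    - [-0.012,-0.116,0.009,21]
    - [-0.015,-0.154,0.012,28]
    - [-0.018,-0.192,0.015,35]
  fingers: 0.6

```text
time: 8.55
tool_pos: [0.437, -0.2456, 0.1152]
tool_rot: [0.001, 0.472, 0.881, -0.0]
contact_force: [0.5, 0.9, -0.3]
gripper_width: 0.6
```

Request:
jog_arm:
  targets:
    - [0,0,0,7]
    - [0,0,0,14]
    - [0,0,0,21]
    - [0,0,0,28]
    - [0,0,0,34]

```text
time: 8.97
tool_pos: [0.4377, -0.2441, 0.115]
tool_rot: [0.001, 0.709, 0.705, 0.0]
contact_force: [1.2, -0.2, 0.6]
gripper_width: 0.597
```

```bash
python3 - <<'E'
from h import *
go([.4236,-.2912,.08],[.4236,-.2912,.000])
E
```

```text
t 8.97 pos [ 0.4377 -0.2441  0.115 ] Yang -0.4 g 0.597 F [ 1.2 -0.2  0.6]
[0.4236, -0.2912, 0.08] -> [-0.0472 -0.0138  0.035 ]
[0.4236, -0.2912, 0.0] -> [-0.0472 -0.0139  0.115 ]
```

Now the tool axes are X = +y, Y = +x, Z = −z.

Request:
jog_arm:
  targets:
    - [-0.02,-0.006,0.015,0]
    - [-0.04,-0.012,0.03,0]
    - [-0.047,-0.014,0.045,0]
    - [-0.047,-0.014,0.075,0]
    - [-0.047,-0.014,0.1,0]

```text
time: 9.38
tool_pos: [0.4241, -0.292, 0.0145]
tool_rot: [0.001, 0.708, 0.707, 0.0]
contact_force: [0.6, -0.0, -0.5]
gripper_width: 0.602
```

Request:
jog_arm:
  targets:
    - [0,0,0.01,0]
    - [0,0,0.015,0]
    - [0,0,0.015,0]

```text
time: 9.63
tool_pos: [0.4234, -0.2904, -0.0012]
tool_rot: [-0.001, 0.707, 0.707, -0.0]
contact_force: [-0.7, -0.9, 0.8]
gripper_width: 0.597
```

Request:
jog_arm:
  targets:
    - [0,0,0,0]
    - [0,0,0,0]
    - [0,0,0,0]
    - [0,0,0,0]
    - [0,0,0,0]
  fingers: 0

```text
time: 10.05
tool_pos: [0.4241, -0.2911, -0.0001]
tool_rot: [0.001, 0.707, 0.707, 0.0]
contact_force: [0.3, 0.5, 0.9]
gripper_width: 0.001
```

Request:
jog_arm:
  targets:
    - [0,0,-0.01,0]
    - [0,0,-0.03,0]
    - [0,0,-0.06,0]
    - [0,0,-0.09,0]
    - [0,0,-0.1,0]

```text
time: 10.47
tool_pos: [0.4259, -0.2928, 0.105]
tool_rot: [0.004, 0.707, 0.707, 0.0]
contact_force: [-0.2, -0.7, 0.8]
gripper_width: 0.002
```

```bash
python3 - <<'E'
from h import *
T=cams.grab_frame("top");S=cams.grab_frame("scene")
o=np.hstack([cv2.resize(T[120:270,225:450],(400,267)),cv2.resize(S[120:270,180:380],(400,300))])[:267] if 0 else np.hstack([cv2.resize(T[120:270,225:450],(400,267)),cv2.resize(S[120:270,175:400],(400,267))])
cv2.imwrite("pics/c4.png",o[:,:,::-1])
go([.522,-.097,.11],[.522,-.097,.015])
E
```

```text
t 10.57 pos [ 0.4254 -0.2923  0.1027] Yang -0.0 g 0.001 F [-0.5 -0.8  0.5]
[0.522, -0.097, 0.11] -> [ 0.1953  0.0966 -0.0077]
[0.522, -0.097, 0.015] -> [0.1958 0.0961 0.0873]
```

View pics/c4.png

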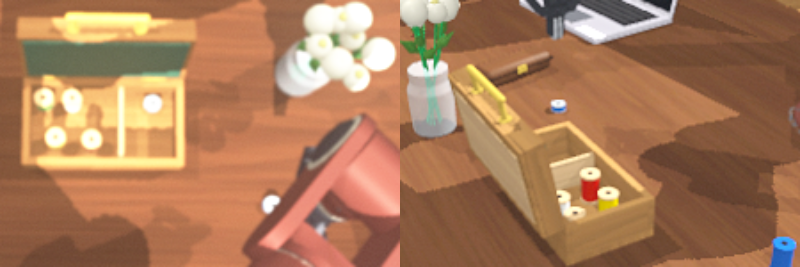

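The grasp missed: the fingers shut fully and the bobbin is still on the table (scene px about 264,179). I'll measure again.

```bash
python3 - <<'E'
from h import *
T=cams.grab_frame("top");S=cams.grab_frame("scene")
b=blobs(T[215:255,360:395],(0,0,150),(180,80,255),5);print(b)
c=blobs(S[165:195,250:280],(0,0,150),(180,90,255),5);print(c)
c2=blobs(S[165:195,250:280],(100,60,50),(130,255,255),3);print("blue",c2)
print(proj("scene",[[.4254,-.2923,.1027],[.4236,-.2912,.006],[.4236,-.2912,.012]]),proj("top",[[.4236,-.2912,.012],[.4254,-.2923,.1027]]))
o=np.hstack([cv2.resize(T[205:265,340:420],(400,300),interpolation=cv2.INTER_CUBIC),cv2.resize(S[110:200,210:330],(400,300),interpolation=cv2.INTER_CUBIC)])
cv2.imwrite("pics/c5.png",o[:,:,::-1])
E
```

```text
[(array([16.5, 18.8]), [12, 14, 11, 11, 84])]
[(array([14. , 13.9]), [10, 11, 9, 8, 53])]
blue [(array([13.4, 16.1]), [10, 15, 8, 3, 17])]
[[262.48421241 150.62097309]
 [264.1393534  179.2833104 ]
 [264.08175304 177.56687042]] [[377.79868305 234.68264608]
 [387.57171146 231.76984223]]
```

View pics/c5.png

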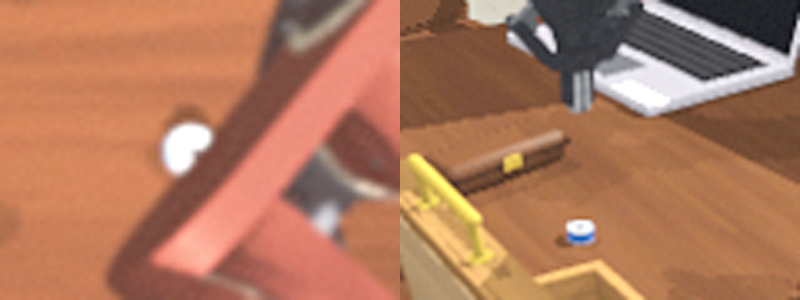

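Seen in the scene view, the shut fingertips are at about v=143 against a projected TCP at v=151. So the tips sit roughly 20 mm higher than reported, and the fingers closed above the bobbin, which hasn't moved. I'll open part-way and lower in guarded steps while watching the force.

Request:
jog_arm:
  targets:
    - [0,0,0.03,0]
    - [0,0,0.06,0]
    - [0,0,0.09,0]
    - [0,0,0.1,0]
    - [0,0,0.104,0]
  fingers: 0.5

```text
time: 11.08
tool_pos: [0.4205, -0.2879, -0.0096]
tool_rot: [-0.005, 0.707, 0.707, -0.0]
contact_force: [0.2, 0.6, 0.1]
gripper_width: 0.504
```

Request:
jog_arm:
  targets:
    - [0,0,0.002,0]
    - [0,0,0.004,0]
    - [0,0,0.004,0]
    - [0,0,0.004,0]

```text
time: 11.42
tool_pos: [0.4246, -0.2916, -0.0074]
tool_rot: [0.001, 0.707, 0.707, 0.0]
contact_force: [-1.0, -0.4, 0.2]
gripper_width: 0.499
```

```bash
python3 - <<'E'
from h import *
S=cams.grab_frame("scene");T=cams.grab_frame("top")
go()
o=np.hstack([cv2.resize(T[205:265,340:420],(400,300),interpolation=cv2.INTER_CUBIC),cv2.resize(S[140:200,230:310],(400,300),interpolation=cv2.INTER_CUBIC)])
cv2.imwrite("pics/c6.png",o[:,:,::-1])
E
```

```text
t 11.52 pos [ 0.4245 -0.2915 -0.0076] Yang -0.0 g 0.499 F [-0.5  0.5  0.7]
```

View pics/c6.png

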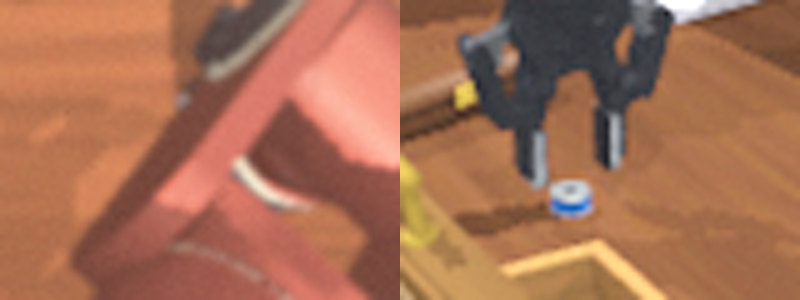

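The tips (px 258,177 and 272,173) straddle the bobbin (264,179) but are still about 15 mm high. I'll keep going down and check where the placed spools ended up.

Request:
jog_arm:
  targets:
    - [0,0,0.003,0]
    - [0,0,0.006,0]
    - [0,0,0.009,0]
    - [0,0,0.009,0]

```text
time: 11.85
tool_pos: [0.423, -0.2902, -0.0189]
tool_rot: [-0.001, 0.707, 0.707, -0.0]
contact_force: [-1.2, 0.3, 0.1]
gripper_width: 0.498
```

```bash
python3 - <<'E'
from h import *
go()
print(onz("top",(276.75,197.5),.054),onz("top",(256,197),.054))
E
```

```text
t 11.85 pos [ 0.423  -0.2902 -0.0189] Yang -0.0 g 0.498 F [-1.2  0.3  0.1]
[ 0.51632159 -0.00984148  0.054     ] [0.51675896 0.04538058 0.054     ]
```

Request:
jog_arm:
  targets:
    - [0,0,0.002,0]
    - [0,0,0.004,0]
    - [0,0,0.004,0]

```text
time: 12.1
tool_pos: [0.4233, -0.2904, -0.0225]
tool_rot: [-0.0, 0.707, 0.707, -0.0]
contact_force: [-0.1, -0.5, 0.2]
gripper_width: 0.497
```

Request:
jog_arm:
  targets:
    - [0,0,0.001,0]
    - [0,0,0.003,0]
    - [0,0,0.003,0]

```text
time: 12.35
tool_pos: [0.4234, -0.2906, -0.0253]
tool_rot: [-0.0, 0.707, 0.707, -0.0]
contact_force: [-0.5, 0.1, -0.2]
gripper_width: 0.495
```

Request:
jog_arm:
  targets:
    - [0,0,0,0]
    - [0,0,0,0]
    - [0,0,0,0]
    - [0,0,0,0]
  fingers: 0

```text
time: 12.68
tool_pos: [0.4239, -0.291, -0.0246]
tool_rot: [0.0, 0.707, 0.707, -0.0]
contact_force: [-0.7, 0.3, 1.7]
gripper_width: 0.249
```

Request:
jog_arm:
  targets:
    - [0,0,-0.01,0]
    - [0,0,-0.035,0]
    - [0,0,-0.07,0]
    - [0,0,-0.105,0]
    - [0.01,0.005,-0.135,0]

```text
time: 13.1
tool_pos: [0.4285, -0.2818, 0.113]
tool_rot: [0.001, 0.708, 0.706, -0.0]
contact_force: [0.2, -0.2, 0.5]
gripper_width: 0.252
```

Request:
jog_arm:
  targets:
    - [0.035,0.017,0,0]
    - [0.07,0.035,0,0]
    - [0.105,0.053,0,0]
    - [0.14,0.071,0,0]
    - [0.17,0.087,0,0]

```text
time: 13.52
tool_pos: [0.5163, -0.1085, 0.1109]
tool_rot: [0.0, 0.707, 0.707, 0.0]
contact_force: [0.4, -1.7, 0.1]
gripper_width: 0.251
```

Request:
jog_arm:
  targets:
    - [0.012,0.005,0.0,0]
    - [0.014,0.006,0.02,0]
    - [0.014,0.006,0.045,0]
    - [0.014,0.006,0.065,0]
    - [0.014,0.006,0.065,0]

```text
time: 13.93
tool_pos: [0.5178, -0.0957, 0.0406]
tool_rot: [-0.004, 0.707, 0.707, -0.002]
contact_force: [-0.6, -0.4, -1.3]
gripper_width: 0.257
```

```bash
python3 - <<'E'
from h import *
S=cams.grab_frame("scene")
go([.522,-.097,-.012])
o=cv2.resize(S[140:260,200:340],(700,600),interpolation=cv2.INTER_CUBIC)
cv2.imwrite("pics/c7.png",o[:,:,::-1])
E
```

```text
t 13.98 pos [ 0.5193 -0.0963  0.0428] Yang -0.0 g 0.248 F [-0.8 -0.6 -0.3]
[0.522, -0.097, -0.012] -> [-0.0008  0.003   0.0548]
```

View pics/c7.png

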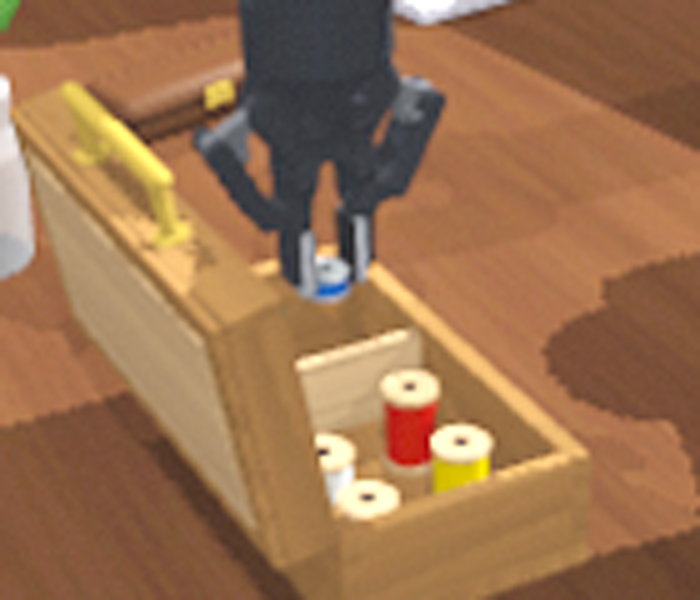

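The bobbin is held above the narrow compartment, and both spools stand in the wide one. I'll lower it.

Request:
jog_arm:
  targets:
    - [0,0.001,0.015,0]
    - [0,0.001,0.03,0]
    - [0,0.001,0.045,0]
    - [0,0.001,0.052,0]
    - [0,0.001,0.052,0]

```text
time: 14.4
tool_pos: [0.522, -0.0969, -0.0073]
tool_rot: [-0.001, 0.707, 0.707, -0.0]
contact_force: [0.1, -0.4, -0.4]
gripper_width: 0.254
```

Request:
jog_arm:
  targets:
    - [0,0,0,0]
    - [0,0,0,0]
    - [0,0,0,0]
    - [0,0,-0.01,0]
    - [0,0,-0.03,0]
  fingers: 0.38

```text
time: 14.82
tool_pos: [0.5208, -0.0961, 0.0219]
tool_rot: [-0.002, 0.707, 0.707, -0.001]
contact_force: [0.3, -0.4, 0.2]
gripper_width: 0.38
```

Request:
jog_arm:
  targets:
    - [0,0,-0.03,0]
    - [0,0,-0.065,0]
    - [0,0,-0.105,0]
    - [0,0,-0.145,0]
    - [0,0,-0.185,0]

```text
time: 15.23
tool_pos: [0.5224, -0.0966, 0.2114]
tool_rot: [0.001, 0.707, 0.707, 0.0]
contact_force: [0.5, -0.7, 0.4]
gripper_width: 0.38
```

Request:
jog_arm:
  targets:
    - [0,0,-0.04,0]
    - [0.02,0.01,-0.06,0]
    - [0.04,0.03,-0.06,0]
    - [0.055,0.06,-0.06,0]
    - [0.072,0.09,-0.06,0]
  fingers: 0.6

```text
time: 15.65
tool_pos: [0.6138, -0.0241, 0.2712]
tool_rot: [0.002, 0.707, 0.707, 0.001]
contact_force: [-0.2, -0.2, -0.4]
gripper_width: 0.602
```

```bash
python3 - <<'E'
from h import *
S0=cv2.imread("pics/scene0.png")[:,:,::-1].copy();T0=cv2.imread("pics/top0.png")[:,:,::-1].copy()
S=cams.grab_frame("scene");T=cams.grab_frame("top")
go()
print(proj("scene",[[.6514,-.0242,.2156]]))
o=np.hstack([cv2.resize(S[100:220,180:320],(420,360),interpolation=cv2.INTER_CUBIC),cv2.resize(S0[150:200,200:250],(360,360),interpolation=cv2.INTER_CUBIC)])
cv2.imwrite("pics/c8.png",o[:,:,::-1])
E
```

```text
t 15.75 pos [ 0.6149 -0.0225  0.2681] Yang 0.2 g 0.599 F [-1.3 -1.1  0.1]
[[222.67036744 166.53795124]]
```

View pics/c8.png

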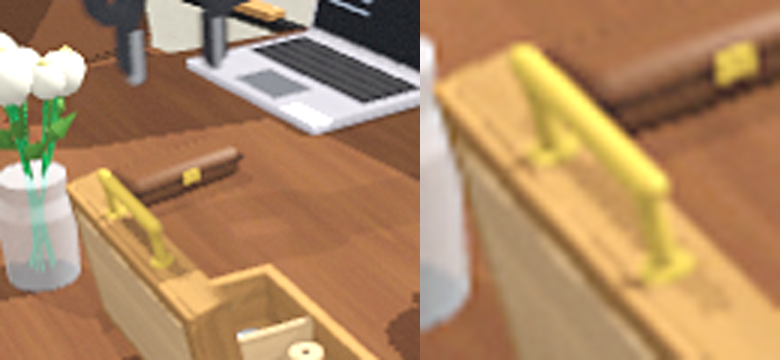

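The handle bar mid in the scene is at (223.6,166.7), against a predicted (222.7,166.5), so the box model fits. The bobbin is in the compartment. Next I work out the tip offset and the arc waypoints.

```bash
python3 - <<'E'
from h import *
h,e=tri((223.6,166.7),(285.2,128.8));print("handle",h,e)
for z in (.27,.28,.29,.30,.31): print(z,proj("scene",[[.6145,-.023,z]]).round(1))
H=np.array([.607,.06])
bar=lambda a:H+[-.161*np.cos(a)+.016*np.sin(a),.161*np.sin(a)+.016*np.cos(a)]
p=bar(1.75);print(p)
A=np.array([1.75,1.68,1.60,1.52,1.44,1.36,1.28,1.20,1.12,1.04,.96,.88,.80,.72,.64,.56,.48,.4,.33,.26,.2,.14,.09,.04,0,-.02])
for k in range(0,len(A)-1,5):
    b=bar(A[k]); print([[0,*(np.r_[bar(a)-b]*[1,-1]).round(4).tolist(),0] for a in A[k+1:k+6]], A[k+1:k+6])
go([h[0],h[1],h[2]])
E
```

```text
handle [ 0.65107851 -0.02405963  0.21566939] 0.0033903531262654773
0.27 [[237.1 139.8]]
0.28 [[236.8 135.4]]
0.29 [[236.5 130.9]]
0.3 [[236.2 126.4]]
0.31 [[235.9 121.8]]
[0.65144139 0.2155698 ]
[[0, -0.011, -0.0027, 0], [0, -0.0237, -0.0049, 0], [0, -0.0366, -0.006, 0], [0, -0.0496, -0.0061, 0], [0, -0.0625, -0.0052, 0]] [1.68 1.6  1.52 1.44 1.36]
[[0, -0.0128, 0.002, 0], [0, -0.0254, 0.0049, 0], [0, -0.0377, 0.0089, 0], [0, -0.0497, 0.0138, 0], [0, -0.0612, 0.0197, 0]] [1.28 1.2  1.12 1.04 0.96]
[[0, -0.011, 0.0068, 0], [0, -0.0215, 0.0144, 0], [0, -0.0313, 0.0229, 0], [0, -0.0404, 0.0321, 0], [0, -0.0487, 0.042, 0]] [0.88 0.8  0.72 0.64 0.56]
[[0, -0.0075, 0.0105, 0], [0, -0.0142, 0.0216, 0], [0, -0.0192, 0.0318, 0], [0, -0.0236, 0.0422, 0], [0, -0.0267, 0.0514, 0]] [0.48 0.4  0.33 0.26 0.2 ]
[[0, -0.0026, 0.0094, 0], [0, -0.0043, 0.0173, 0], [0, -0.0056, 0.0252, 0], [0, -0.0064, 0.0317, 0], [0, -0.0067, 0.0349, 0]] [ 0.14  0.09  0.04  0.   -0.02]
t 15.75 pos [ 0.6149 -0.0225  0.2681] Yang 0.2 g 0.599 F [-1.3 -1.1  0.1]
[np.float64(0.6510785063518383), np.float64(-0.02405963373002721), np.float64(0.21566939117699901)] -> [-0.0017  0.0362  0.0525]
```

Tip offset: about +26 mm when shut and +34 mm at 0.6 opening. Now I grasp the handle.

Request:
jog_arm:
  targets:
    - [-0.001,0.015,0,0]
    - [-0.001,0.033,0.01,0]
    - [-0.001,0.037,0.03,0]
    - [-0.001,0.037,0.055,0]
    - [-0.001,0.037,0.08,0]

```text
time: 16.17
tool_pos: [0.6501, -0.0261, 0.1893]
tool_rot: [0.001, 0.707, 0.707, 0.001]
contact_force: [1.1, -0.2, -0.4]
gripper_width: 0.603
```

Request:
jog_arm:
  targets:
    - [0,0,0.008,0]
    - [0,0,0.014,0]
    - [0,0,0.014,0]

```text
time: 16.42
tool_pos: [0.649, -0.0258, 0.1738]
tool_rot: [-0.0, 0.707, 0.707, -0.0]
contact_force: [0.6, -0.1, -0.7]
gripper_width: 0.599
```

```bash
python3 - <<'E'
from h import *
S=cams.grab_frame("scene")
go()
o=cv2.resize(S[90:210,180:300],(600,600),interpolation=cv2.INTER_CUBIC)
cv2.imwrite("pics/c9.png",o[:,:,::-1])
E
```

```text
t 16.47 pos [ 0.6498 -0.0259  0.1752] Yang -0.0 g 0.602 F [-0.5  1.4 -0.9]
```

View pics/c9.png

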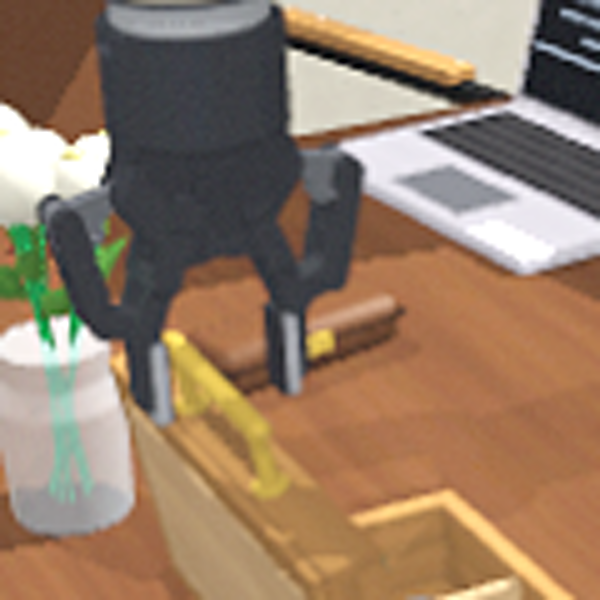

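The fingers straddle the bar (tips at 152,420 and 290,390; bar middle about 215,387). Closing.

Request:
jog_arm:
  targets:
    - [0,0,0,0]
    - [0,0,0,0]
    - [0,0,0,0]
    - [0,0,0,0]
    - [0,0,0,0]
  fingers: 0

```text
time: 16.88
tool_pos: [0.6508, -0.0259, 0.1758]
tool_rot: [0.001, 0.707, 0.707, 0.001]
contact_force: [1.4, -0.1, 3.4]
gripper_width: 0.087
```

Request:
jog_arm:
  targets:
    - [0,0,0,0]
    - [0,0,0,0]

```text
time: 17.05
tool_pos: [0.6508, -0.0258, 0.1757]
tool_rot: [0.001, 0.707, 0.707, 0.001]
contact_force: [1.9, -0.1, 5.3]
gripper_width: 0.085
```

Request:
jog_arm:
  targets:
    - [0,-0.011,-0.0027,0]
    - [0,-0.0237,-0.0049,0]
    - [0,-0.0366,-0.006,0]
    - [0,-0.0496,-0.0061,0]
    - [0,-0.0625,-0.0052,0]

```text
time: 17.47
tool_pos: [0.5889, -0.0262, 0.1818]
tool_rot: [0.003, 0.707, 0.707, 0.002]
contact_force: [2.9, -0.9, 3.9]
gripper_width: 0.083
```

Request:
jog_arm:
  targets:
    - [0,-0.0128,0.002,0]
    - [0,-0.0254,0.0049,0]
    - [0,-0.0377,0.0089,0]
    - [0,-0.0497,0.0138,0]
    - [0,-0.0612,0.0197,0]

```text
time: 17.88
tool_pos: [0.5266, -0.0264, 0.1614]
tool_rot: [0.002, 0.707, 0.707, 0.001]
contact_force: [1.0, -1.1, 4.3]
gripper_width: 0.085
```

```bash
python3 - <<'E'
from h import *
S=cams.grab_frame("scene")
go()
o=cv2.resize(S[100:260,170:330],(600,600),interpolation=cv2.INTER_CUBIC)
cv2.imwrite("pics/c10.png",o[:,:,::-1])
E
```

```text
t 17.93 pos [ 0.5232 -0.0264  0.16  ] Yang -0.0 g 0.089 F [-8.2 -1.7 10.7]
```

View pics/c10.png

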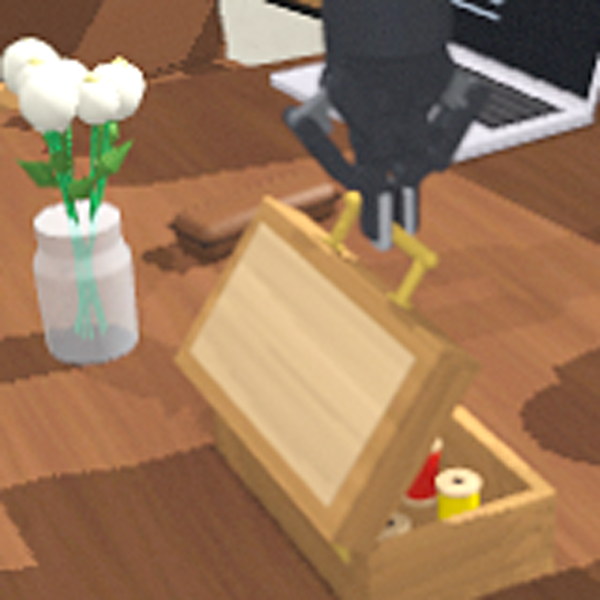

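The lid swings with the handle as planned, with the spools visible inside at (425,475) and (460,490). I continue the arc.

Request:
jog_arm:
  targets:
    - [0,-0.011,0.0068,0]
    - [0,-0.0215,0.0144,0]
    - [0,-0.0313,0.0229,0]
    - [0,-0.0404,0.0321,0]
    - [0,-0.0487,0.042,0]

```text
time: 18.35
tool_pos: [0.4779, -0.0266, 0.1174]
tool_rot: [0.002, 0.707, 0.707, 0.0]
contact_force: [-0.2, -3.0, 1.5]
gripper_width: 0.083
```

Request:
jog_arm:
  targets:
    - [0,-0.0075,0.0105,0]
    - [0,-0.0142,0.0216,0]
    - [0,-0.0192,0.0318,0]
    - [0,-0.0236,0.0422,0]
    - [0,-0.0267,0.0514,0]

```text
time: 18.77
tool_pos: [0.4524, -0.0267, 0.0662]
tool_rot: [0.003, 0.707, 0.707, 0.001]
contact_force: [7.4, -2.5, 0.5]
gripper_width: 0.083
```

Request:
jog_arm:
  targets:
    - [0,-0.0026,0.0094,0]
    - [0,-0.0043,0.0173,0]
    - [0,-0.0056,0.0252,0]
    - [0,-0.006,0.0295,0]
    - [0,-0.0064,0.032,0]

```text
time: 19.18
tool_pos: [0.4473, -0.0267, 0.0393]
tool_rot: [0.002, 0.707, 0.707, 0.001]
contact_force: [-12.4, 0.9, 40.6]
gripper_width: 0.086
```

Request:
jog_arm:
  targets:
    - [0,0,0.001,0]
    - [0,0,0.002,0]
    - [0,0,0.002,0]

```text
time: 19.43
tool_pos: [0.4473, -0.0268, 0.0394]
tool_rot: [0.002, 0.707, 0.707, 0.0]
contact_force: [-13.9, 1.5, 39.0]
gripper_width: 0.089
```

The upward force is firm (about 40 N) and the tool has stopped near the expected shut height. I'll check by picture.

```bash
python3 - <<'E'
from h import *
S=cams.grab_frame("scene");T=cams.grab_frame("top")
go()
H=np.array([.607,.06]);O=np.array([.607,-.0259,.06])
# shut outer lid: top rear/front left corners for angles 0 and .05
o=S.copy()
big=cv2.resize(o[130:270,190:350],(800,700),interpolation=cv2.INTER_CUBIC)
for a,c in((0,(255,0,0)),(.05,(0,255,255))):
    P=[]
    for x,y,z in((-.13,-.12,.032),(-.13,.12,.032),(-.13,.12,0),(0,.12,.032)):
        P.append([O[0]+x*np.cos(a)+z*np.sin(a),O[1]+y,O[2]-x*np.sin(a)+z*np.cos(a)])
    for q in proj("scene",P): cv2.circle(big,(int((q[0]-190+.5)*5),int((q[1]-130+.5)*5)),3,c,-1)
cv2.imwrite("pics/c11.png",cv2.resize(big,(686,600))[:,:,::-1])
E
```

```text
t 19.53 pos [ 0.4473 -0.0267  0.0393] Yang 0.0 g 0.086 F [-13.2   1.7  38.5]
```

The viewer limit is reached, so I check the lid angle numerically from the bar's visible yellow end.

```bash
python3 - <<'E'
from h import *
S=cams.grab_frame("scene");T=cams.grab_frame("top")
def bar(a,y):return [.607-.161*np.cos(a)+.016*np.sin(a),-.0259+y,.06+.161*np.sin(a)+.016*np.cos(a)]
for a in(0,.05,.1): print(a,"S",proj("scene",[bar(a,-.05),bar(a,.05)]).round(1).tolist(),"T",proj("top",[bar(a,-.05),bar(a,.05)]).round(1).tolist())
for n,I in(("S",S),("T",T)):
    for c,s in blobs(I,(22,130,110),(33,255,255),8): print(n,c,s)
go()
E
```

```text
0 S [[292.8, 190.3], [313.4, 207.6]] T [[302.0, 223.4], [263.4, 222.9]]
0.05 S [[292.5, 187.7], [313.2, 204.8]] T [[302.2, 222.8], [263.4, 222.2]]
0.1 S [[292.0, 185.2], [312.8, 202.2]] T [[302.5, 221.9], [263.3, 221.4]]
S [243.2 158.2] [241, 156, 6, 5, 20]
S [291.2 191.6] [287, 189, 9, 5, 26]
S [309.1 205. ] [304, 199, 12, 11, 63]
S [231.5 209.4] [228, 203, 8, 14, 47]
S [257.8 239.7] [253, 233, 9, 16, 61]
T [429.8 232.9] [429, 231, 3, 6, 8]
t 19.63 pos [ 0.4473 -0.0268  0.0393] Yang 0.0 g 0.086 F [-14.2   1.2  38.3]
```

The bar's left end (blob right and bottom edge at 316,210) matches the angle-0 prediction and not the 0.05 one, so the lid is shut. Now I lift it along the reverse arc.

Request:
jog_arm:
  targets:
    - [0,0.0007,-0.0042,0]
    - [0,0.0025,-0.017,0]
    - [0,0.0053,-0.0297,0]
    - [0,0.0091,-0.042,0]
    - [0,0.0139,-0.054,0]

```text
time: 20.05
tool_pos: [0.4579, -0.0264, 0.0857]
tool_rot: [0.001, 0.707, 0.707, -0.001]
contact_force: [5.7, -3.0, -6.5]
gripper_width: 0.086
```

Request:
jog_arm:
  targets:
    - [0,0.0073,-0.0145,0]
    - [0,0.0161,-0.0281,0]
    - [0,0.0261,-0.0407,0]
    - [0,0.0373,-0.0524,0]
    - [0,0.0471,-0.0608,0]

```text
time: 20.47
tool_pos: [0.5001, -0.0261, 0.1476]
tool_rot: [-0.005, 0.707, 0.707, -0.006]
contact_force: [-19.0, -1.4, 17.7]
gripper_width: 0.082
```

Request:
jog_arm:
  targets:
    - [0,0.005,-0.004,0]
    - [0,0.0104,-0.0077,0]
    - [0,0.0104,-0.0077,0]
    - [0,0.0104,-0.0077,0]
    - [0,0.0104,-0.0077,0]

```text
time: 20.88
tool_pos: [0.5119, -0.0265, 0.1573]
tool_rot: [-0.003, 0.707, 0.707, -0.004]
contact_force: [-19.5, -1.7, 21.2]
gripper_width: 0.085
```

```bash
python3 - <<'E'
from h import *
go()
S=cams.grab_frame("scene");T=cams.grab_frame("top")
def pt(a,x,y,z):return [.607+x*np.cos(a)+z*np.sin(a),-.0259+y,.06-x*np.sin(a)+z*np.cos(a)]
for a in(.7,.88,1.06): print(a,"S bar ends",proj("scene",[pt(a,-.161,-.05,.016),pt(a,-.161,.05,.016)]).round(1).tolist())
for n,I in(("S",S),("T",T)):
    for c,s in blobs(I,(22,130,110),(33,255,255),8): print(n,c,s)
# inner lid: red scissors / green panel, shut -> where?
for n,I in(("S",S),("T",T)):
    print(n,"green",[b for b in blobs(I,(65,80,40),(92,255,255),25)])
    print(n,"red",[b for b in blobs(I,(0,190,90),(5,255,255),10)])
P=[pt(0,-.116-.004,y,-.002) for y in(-.11,.11)]+[pt(0,-.01,y,-.002) for y in(-.11,.11)]
print("shut inner corners S",proj("scene",P).round(0).tolist(),"T",proj("top",P).round(0).tolist())
cv2.imwrite("pics/end.png",S[:,:,::-1])
go()
E
```

```text
t 20.88 pos [ 0.5119 -0.0265  0.1573] Yang -0.0 g 0.085 F [-19.5  -1.7  21.2]
0.7 S bar ends [[276.0, 159.3], [296.8, 175.3]]
0.88 S bar ends [[267.6, 154.3], [288.2, 170.2]]
1.06 S bar ends [[257.8, 151.1], [278.0, 167.0]]
S [267.3 160. ] [263, 154, 9, 14, 40]
S [285.3 171.8] [280, 163, 12, 20, 80]
S green [(array([123.6,  69.8]), [108, 0, 37, 139, 2286]), (array([77.7, 88.6]), [41, 5, 68, 140, 3236]), (array([187.5, 151.6]), [185, 146, 6, 14, 28]), (array([294.9, 228.1]), [273, 213, 41, 30, 403])]
S red []
T green [(array([322. , 201.6]), [320, 192, 4, 17, 47]), (array([265. , 203.4]), [257, 197, 19, 11, 127]), (array([298.2, 205.6]), [292, 201, 13, 8, 65])]
T red []
shut inner corners S [[269.0, 190.0], [312.0, 230.0], [231.0, 201.0], [270.0, 244.0]] T [[324.0, 209.0], [241.0, 208.0], [324.0, 168.0], [242.0, 167.0]]
t 20.98 pos [ 0.5118 -0.0265  0.1572] Yang -0.0 g 0.085 F [-18.7  -1.9  20.7]
```

Request:
jog_arm:
  targets:
    - [0,-0.001,-0.001,0]
    - [0,-0.002,-0.002,0]
    - [0,-0.002,-0.002,0]
    - [0,-0.002,-0.002,0]
    - [0,-0.002,-0.002,0]

```text
time: 21.4
tool_pos: [0.5106, -0.0265, 0.1565]
tool_rot: [-0.002, 0.707, 0.707, -0.004]
contact_force: [-7.9, -2.1, 7.9]
gripper_width: 0.081
```

Request:
jog_arm:
  targets:
    - [0,0,0,0]
    - [0,0,0,0]
    - [0,0,0,0]
    - [0,0,0,0]
    - [0,0,0,0]

```text
time: 21.82
tool_pos: [0.5106, -0.0265, 0.1565]
tool_rot: [-0.002, 0.707, 0.707, -0.004]
contact_force: [-8.6, -2.6, 8.3]
gripper_width: 0.078
```

```bash
python3 - <<'E'
from h import *
go()
S=cams.grab_frame("scene")
for c,s in blobs(S,(22,130,110),(33,255,255),8): print(c,s)
m=cv2.inRange(cv2.cvtColor(S,cv2.COLOR_RGB2HSV),np.array((65,80,40)),np.array((92,255,255)))[205:250,265:320]
ys,xs=np.nonzero(m); i=xs.argmax(); print("green rightmost",xs[i]+265,ys[xs==xs.max()]+205,"lowest",xs[ys==ys.max()]+265,ys.max()+205)
q=lambda a:[.607-.123*np.cos(a),-.0259+.113,.06+.123*np.sin(a)]
print("front-left corner of the inner lid at 0,.05,.12:",proj("scene",[q(0),q(.05),q(.12)]).round(1).tolist())
go()
E
```

```text
t 21.82 pos [ 0.5106 -0.0265  0.1565] Yang -0.0 g 0.078 F [-8.6 -2.6  8.3]
[267.6 160.4] [263, 154, 9, 14, 40]
[285.8 172. ] [281, 163, 12, 20, 82]
[260.  245.6] [258, 244, 4, 5, 9]
green rightmost 313 [229] lowest [273 274 275] 242
front-left corner of the inner lid at 0,.05,.12: [[314.0, 230.0], [314.1, 227.8], [313.9, 224.8]]
t 21.87 pos [ 0.5106 -0.0265  0.1565] Yang -0.0 g 0.083 F [-9.  -3.4  8. ]
```

```bash
python3 -c "
from h import *
print(manip.job_done()); go()"
```

```text
the job is handed in; nothing more can be done
None
the job is handed in; nothing more can be done
```

I handed the job in at about 22 s of the 72 s. The outer lid is held by its handle at about 0.85 rad (49° open), and the inner lid is shut.

**Spools and bobbin:** The red and yellow spools stand in the front of the wide compartment, and the bobbin is in the narrow one. I measured the spools after placing them. I only glimpsed the bobbin through the box afterwards, and the lids hide all three now.

**First bobbin grasp missed:** The fingers closed above the bobbin without moving it. The fingertips really sit about 25 mm higher than the TCP pose reports. I corrected for that, and the second grasp held.

**Closing:** I lowered both lids together along the arc until the rim pushed back at about 40 N. The bar's end was then within about a pixel of its fully shut position.

**Last checks:**
- **Outer lid:** the tool was still, the grip was on the bar, and about 12 N of force was left on the handle.
- **Inner lid:** its front corner in the image is within about 1 pixel of fully shut (roughly 0.02 rad).
- **Mug, vase and glasses case:** I never went near them, but I did not measure them again at the end.

I used up all 12 picture views before the lids were shut, so every check from then on was by image measurement only.

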